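Set and clamp the length stop of a duct-cutting jig

ROBOT

A 6-joint arm with a two-finger parallel gripper is mounted at the origin on the work surface. World frame = base frame: x ahead of the robot, y to its left, z up, the work surface at z = 0. Lengths are in mm, angles in degrees, forces in N, time in s.
With the tool pointing down it reaches from about 350 to 850 mm from the base axis. Payload 8.1 kg.
Tool frame: the origin (TCP) lies between the finger pads; the fingertips stand 22 mm ahead of it and the grasp point (between the pads) lies 3 mm ahead of it; z points along the fingers, y is the line along which they close (so a half turn about z gives the same grasp; the last joint's range is limited). The gripper opens to 85 mm and grips with 20 to 120 N. Pads are 22 mm wide; open, the fingers measure 114 mm over their backs; the gripper's body (76 mm by 85 mm) begins 54 mm behind the grasp point. The pads swing forward as they close: fully open they stand 13 mm farther back than shut.
Start: joints at [-69.122, 7.471, 85.268, -0, 87.261, -4.893], TCP at [260.891, -540.316, 253.292] pointing down, gripper open.
Joint ranges: [-169.43, 169.43], [-51.17, 129.36], [1.28, 143.12], [-76.62, 256.62], [0, 156.53], [-152.29, 152.29]. Speed limits (degrees/s): [136.94, 136.94, 159.86, 180, 180, 180].

INTERFACE

Orientations are given as [roll, pitch, yaw] about the fixed x, y, z axes, in that order (R = Rz(yaw) Ry(pitch) Rx(roll)).
In Python, from bench import sense, snapshot, calibration, hand_in gives the robot as it stands.
- The arm moves only by the shell command python3 -m crank 'ROWS' [FORCE]. ROWS is JSON, a list of rows, each a list of 5 numbers: the shift along the tool's x, y, z in cm, then the turn about the tool's z in rad, then the finger opening in cm, from 0 to 8.54. A call has 1 to 20 rows; each row is the pose to reach, as a shift and turn from the pose commanded when the call began, along the tool's axes at that moment; what a row does not reach only later rows make up. A row lasts 1/10 s, in which the tool goes at most 50 mm and 8.59 degrees, less where a joint would pass 70% of its speed; a pose out of reach is approached as far as the arm can. A call with a gripper value outside its range is refused whole. The fingers move at their own pace and stop on an object; FORCE is the grip in N (left out, the last holds). Time passes only in rows, so rows that repeat a pose let the fingers close. It gives the time, the measured TCP pose, the force, the opening and the grip force at its end, in the units of the state.
- sense(): the state, without advancing time (a new reading comes with each control period).
- snapshot(name): name is "scene" or "top"; returns (picture, depth): 420x560x3 uint8, red, green, blue; 420x560 float32, mm along the optical axis (not along the pixel's ray), 0 where there is no reading.
- calibration(name): a dict with "fovy" (degrees; the focal length in pixels is half the picture's height over the tangent of half this angle, whatever the lens; pixels are square), "cx", "cy" (the principal point, pixels), "rvec" (rotation vector, rad) and "tvec" (3), from world to camera coordinates, as OpenCV has them. Camera axes: x right, y down, z forward; pixel columns grow to the right and rows downward; lengths in mm; the calibration is good to about 2 mm. A picture is of the moment at which its call begins. calibration takes no time and is no camera call.
- hand_in(): hands the job in; it is judged then, once.
The state is a dict: "time": time; "joint_pos": joint angles; "qd": joint speeds; "joint_efforts": joint torques, N m; "tool_pos": TCP position; "tcp_rot": TCP orientation; "ft_force": force on the tool from outside, world axes, zero at the start; "wrist_torque": the same for the moment, N m; "finger_gap": finger opening in mm; "grip_force": force on a finger pad.
Only numpy, scipy, OpenCV 4.12 (cv2) and the standard library are available. Lean on these libraries where they do the work, as an engineer would, in place of code of your own. Each camera call takes 0.05 s, during which the arm holds its last target. There are 200 camera calls.

TASK

Set the length stop of the cutting jig: slide the stop along its rail until the tip of its red pointer stands over the yellow tape band (not the blue one). Then flip the red cam lever over towards the robot and fully down, so that it clamps the stop there, and let go. Do not touch the lamp above the jig, and leave the loose things lying around as they are.

Things in the scene. Friction and masses are not known exactly. Their poses are not given: they have to be found in the camera images.
- jig: Fixed cutting jig. Origin on the table under the rail's middle; x away from the robot, y along the rail, z up; yaw within 15 degrees. Plywood base 12 mm thick (x -60 to 130, y -300 to 260 mm). Aluminium rail x -20 to 20, y -210 to 210, top 52 mm above the table. Behind it a work channel with a 42 mm high fence at x 98, and a blue mitre guide 90 mm high at x 22 to 88, y below -220
- lamp: Fixed white LED bar lamp, origin and axes as the jig's: bar x 20 to 50, y -250 to 250, underside 200 mm and top 222 mm above the table, on posts at x 116, y +-225 mm. It blocks a gripper that comes straight down on the upright lever: come tilted 30 to 45 degrees, from the robot's side. Must not be touched
- stop (a joint): Slide of the dark steel stop along the rail, m; 0 at the rail's centre, grows towards the jig's +y, range -0.125 to 0.125. Rubbing resistance about 2 N while the lever is open
- pointer_tip (a point): Tip of the flat red pointer on the stop's +y side, 45.5 mm in +y from the stop's middle, over the rail's centre line, 4 mm above the rail's top. The dark steel stop block is 56 mm (x) by 50 mm (y), its top 80 mm above the table; a 6 mm thick stop plate reaches from it to x 88 behind the rail
- lever (a joint): Cam lever on the stop, rad, axis along the rail. 0 upright (open); grows as the handle swings towards the robot (jig's -x) and down to its end at 1.5 (handle about level, clamped). Range -0.2 to 1.5. Stays where it is left. The cam bites on the rail from about 0.65; from there it needs up to about 10 N at the handle. Clamped, the stop holds its place; swung up, it is free
- lever_pivot (a point): The lever's axis: in the middle of the stop, over the rail's centre line, 68 mm above the table. Axes as the jig's
- lever_grip (a point): Point in the middle of the red handle, 70 mm from the pivot. The handle is a bar 14 by 16 mm (16 along the rail), from 40 to 95 mm from the pivot. It can be pinched by its two sides along the rail; it then turns between the fingers as it swings. Pinched so, it also serves to slide the stop. z axis: from the pivot out along the lever
- yellow_mark: Band of yellow tape, 10 mm wide along the rail, glued across rail and base: the place for the pointer tip. Origin at the band's middle on the rail's top (52 mm above the table); axes as the jig's. Always 30 mm or more from where the pointer stands at the start, on either side of it
- blue_mark: Band of blue tape of the same size, another setting that is not wanted today
- screwdriver: Loose screwdriver lying on the table, bystander
- tape_measure: Loose yellow tape measure, 70 x 40 x 62 mm high, standing on the table, bystander; origin under its centre
- parts_bin: Loose blue open bin 140 x 100 x 70 mm high, bystander; origin under its centre
- duct_offcut: Loose grey U-shaped duct offcut, 220 x 40 x 40 mm, lying along its x axis, bystander; origin under its centre

How it is judged:
By the outcome, as a careful person would: the job done as asked, in the order asked, and still so for the second after the job is handed in, with the robot touching nothing.
It also fails if it takes over 43 s, if anything falls off the work surface, if the arm or the gripper's body presses on something with over 40 N, if the wrist force passes 120 N, or if a joint passes its speed limit or range.

## Working session

There is one attempt and no reset: what is moved stays moved. The work goes in short steps, Python scripts to look and compute and a shell command to move; the robot and the scene stay as the last step left them, time stands still between calls to the robot, and variables do not carry over. Pictures are saved under pics/ and viewed, at most 10 in all, crops included, and the job is handed in when it is done.

```bash
mkdir -p pics; python3 - <<'E'
from bench import *
import cv2,numpy as np
for n in("scene","top"):
    p,d=snapshot(n); cv2.imwrite(f"pics/{n}0.png",p[:,:,::-1]); np.save(f"pics/{n}0.npy",d); print(n,calibration(n))
s=sense();print(s["tool_pos"],s["tcp_rot"],s["time"],s["finger_gap"])
E
```

```text
scene {'fovy': 52.82331335881027, 'cx': 282.3292608199461, 'cy': 207.67088502610807, 'rvec': array([ 0.16039355,  2.80024509, -1.26975911]), 'tvec': array([ 495.06309744,   70.82125749, 1338.53766313])}
top {'fovy': 46.5849163055901, 'cx': 284.4586946498375, 'cy': 215.21881779773912, 'rvec': array([ 2.0997739 , -2.11014519,  0.23660604]), 'tvec': array([ -14.38267745,  493.17513522, 1506.54678877])}
[ 260.69845276 -539.8703886   252.31839348] [-1.79901573e+02 -6.79420686e-03  2.57715907e+01] 0.1 84.90285713024949
```

View pics/scene0.png

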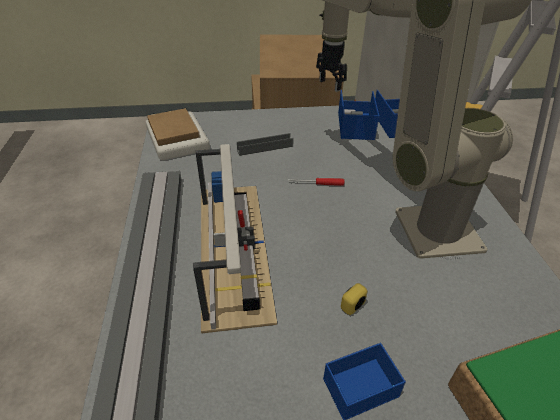

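View pics/top0.png

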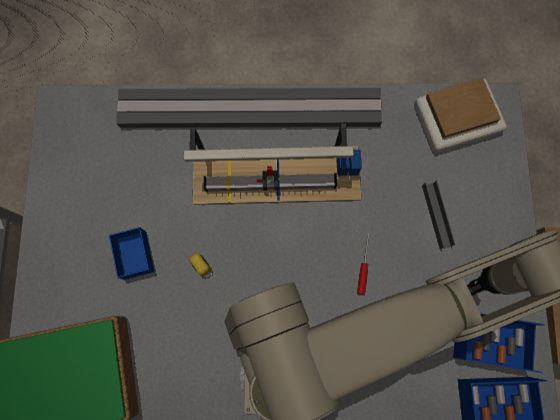

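The overview shows the jig at top px (195–360, 150–205), with the yellow band at about (229,180), blue at (278,180) and the stop at about (270,180). I'll enlarge both views next.

```bash
python3 - <<'E'
import cv2,numpy as np
t=cv2.imread("pics/top0.png")[145:210,185:365]; s=cv2.imread("pics/scene0.png")[180:320,195:285]
cv2.imwrite("pics/tc.png",cv2.resize(t,None,fx=4.4,fy=4.4,interpolation=cv2.INTER_CUBIC))
cv2.imwrite("pics/sc.png",cv2.resize(s,None,fx=4.25,fy=4.25,interpolation=cv2.INTER_CUBIC))
E
```

```text
(no output)
```

View pics/tc.png

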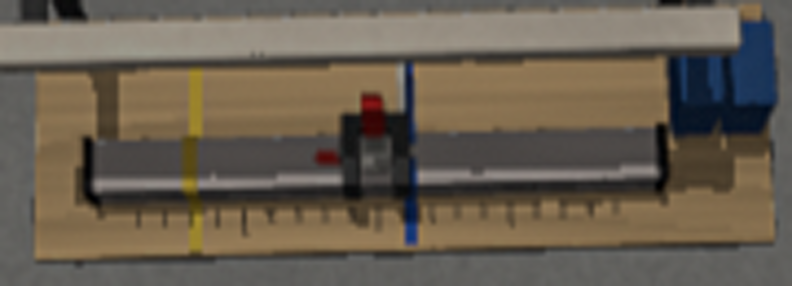

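View pics/sc.png

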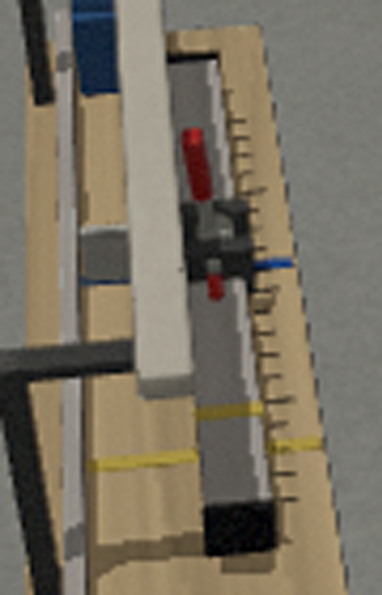

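```bash
cat >h.py <<'E'
import numpy as np,cv2
from bench import calibration
from scipy.optimize import least_squares
C={n:calibration(n) for n in("scene","top")}
def K(n):
    c=C[n];f=210/np.tan(np.radians(c["fovy"]/2));return np.array([[f,0,c["cx"]],[0,f,c["cy"]],[0,0,1.]])
def proj(n,P): return cv2.projectPoints(np.float64(P).reshape(-1,3),C[n]["rvec"],C[n]["tvec"],K(n),None)[0][:,0]
def tri(a,b):
    r=least_squares(lambda X:np.r_[proj("top",X)[0]-a,proj("scene",X)[0]-b],[600,0,50.]);return r.x,r.fun
E
cat >fit.py <<'E'
from h import *
T=lambda u,v:np.array([(u+.5)/4.4-.5+185,(v+.5)/4.4-.5+145])
S=lambda u,v:np.array([(u+.5)/4.25-.5+195,(v+.5)/4.25-.5+180])
def jp(p,x,y,z):
    c,s=np.cos(p[2]),np.sin(p[2]);return [p[0]+c*x-s*y,p[1]+s*x+c*y,z]
# p: x,y,yaw,stop,yellow,lever
obs=[("top",T(36,260),lambda p:jp(p,-60,260,12)),("top",T(775,243),lambda p:jp(p,-60,-300,12)),
("top",T(190,163),lambda p:jp(p,0,p[4],52)),("top",T(316,157),lambda p:jp(p,0,p[3]+45.5,56)),
("top",T(372,97),lambda p:jp(p,-95*np.sin(p[5]),p[3],68+95*np.cos(p[5]))),
("top",T(740,28),lambda p:jp(p,35,-250,222)),
("scene",S(262,28),lambda p:jp(p,-60,-300,12)),("scene",S(230,412),lambda p:jp(p,0,p[4],52)),
("scene",S(216,298),lambda p:jp(p,0,p[3]+45.5,56)),("scene",S(192,131),lambda p:jp(p,-95*np.sin(p[5]),p[3],68+95*np.cos(p[5])))]
r=least_squares(lambda p:np.concatenate([proj(n,f(p))[0]-o for n,o,f in obs]),[600,0,0,0,50,0],x_scale=[100,100,.1,100,100,.3],loss="soft_l1")
p=r.x;print(p.round(3),"yaw",np.degrees(p[2]));
for n,o,f in obs: print(n,(proj(n,f(p))[0]-o).round(2),np.round(f(p),1))
for a,b,m in[((190,163),(230,412),"yellow"),((316,157),(216,298),"pointer"),((372,97),(192,131),"levertip")]:
    print(m,*[x.round(2) for x in tri(T(*a),S(*b))])
print("cam top",(-cv2.Rodrigues(C["top"]["rvec"])[0].T@C["top"]["tvec"]).round())
E
python3 fit.py
```

```text
[ 6.10443e+02  3.04030e+01  1.80000e-02 -2.81200e+00  1.36320e+02
 -1.07000e-01] yaw 1.008037514087133
top [-0.94 -0.76] [545.9 289.3  12. ]
top [ 0.11 -0.55] [ 555.7 -270.6   12. ]
top [ 0.16 -0.4 ] [608.  166.7  52. ]
top [ 0.19 -0.  ] [609.7  73.1  56. ]
top [ 0.49 -0.01] [620.6  27.8 162.5]
top [ 0.25 -0.61] [ 649.8 -218.9  222. ]
scene [ 0.58 -0.62] [ 555.7 -270.6   12. ]
scene [0.47 0.13] [608.  166.7  52. ]
scene [1.06 0.17] [609.7  73.1  56. ]
scene [0.1 0.7] [620.6  27.8 162.5]
yellow [608.29 166.72  52.05] [ 0.15 -0.47  0.38  0.13]
pointer [611.38  73.2   56.36] [ 0.16 -0.53  0.45  0.15]
levertip [620.2   28.97 165.76] [ 0.06 -0.23  0.2   0.07]
cam top [ 149.  -13. 1578.]
```

The two views agree: yellow at height 52.05, pointer at 56.4. The lever leans slightly away, about -0.1 rad. The jig is at (610.4, 30.4) with yaw 1.0°, and the stop has to travel about 93.6 mm in +y.

The moves can't tilt the tool. So I'll pinch only the handle's tip from above, with the gripper body staying over the lamp's top (TCP z at least 175), and draw it towards the robot. Once it is clear of the lamp I'll take a lower grip.

```bash
python3 -m crank '[[0,0,-2.7,0,4],[56.2,-36,-2.7,0.433,4],[56.2,-36,-2.7,0.433,4],[56.2,-36,-2.7,0.433,4],[56.2,-36,-2.7,0.433,4],[56.2,-36,-2.7,0.433,4],[56.2,-36,-2.7,0.433,4],[56.2,-36,-2.7,0.433,4],[56.2,-36,-2.7,0.433,4],[56.2,-36,-2.7,0.433,4],[56.2,-36,-2.7,0.433,4],[56.2,-36,-2.7,0.433,4],[56.2,-36,-2.7,0.433,4],[56.2,-36,-2.7,0.433,4],[56.2,-36,-2.7,0.433,4],[56.2,-36,-2.7,0.433,4],[56.2,-36,-2.7,0.433,4],[56.2,-36,-2.7,0.433,4],[56.2,-36,-2.7,0.433,4]]' 30
```

```text
time: 2.0
tool_pos: [610.1, 26.9, 280.4]
tcp_rot: [180.0, 0.0, 0.9]
ft_force: [-0.7, 0.5, 0.1]
finger_gap: 40.1
grip_force: 0.0
```

```bash
python3 -m crank '[[0,0,4,0,4],[0,-0.1,8,0,4],[0,-0.1,8,0,4],[0,-0.1,8,0,4]]'; python3 - <<'E'
from bench import *
import cv2,numpy as np
p,d=snapshot("scene"); q,e=snapshot("top")
a=cv2.resize(p[120:290,180:290],None,fx=3.5,fy=3.5,interpolation=2);b=cv2.resize(q[130:230,220:340],None,fx=3.3,fy=3.3,interpolation=2)
m=np.zeros((595,790,3),np.uint8);m[:a.shape[0],:a.shape[1]]=a;m[:b.shape[0],390:390+b.shape[1]]=b
cv2.imwrite("pics/n1.png",m[:,:,::-1])
from h import *
X=sense()["tool_pos"]; print(X)
E
```

```text
time: 2.4
tool_pos: [609.8, 28.5, 200.4]
tcp_rot: [-180.0, 0.1, 0.9]
ft_force: [0.3, -0.8, 0.5]
finger_gap: 40.1
grip_force: 0.0
[611.76086625  28.70717161 203.35103309]
```

View pics/n1.png

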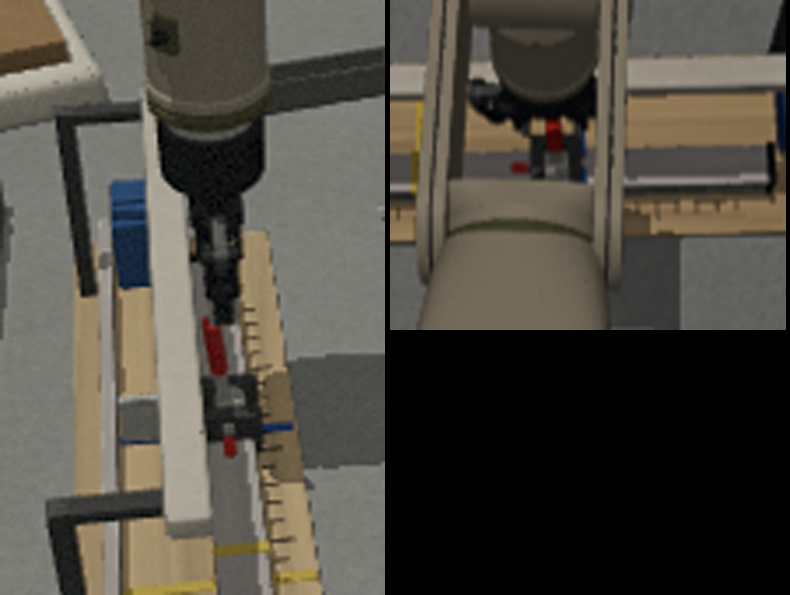

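The fingers (scene crop px (228,320)) stand just above the handle tip (207,320), slightly on the robot's side, and the body is clear of the lamp. Next I'll check how noisy the z reading is.

```bash
python3 -m crank '[[0,0,0,0,4],[0,0,0,0,4]]'; python3 - <<'E'
from bench import *
for i in range(6): snapshot("top"); print(sense()["tool_pos"].round(1), sense()["joint_pos"].round(2))
E
```

```text
time: 2.7
tool_pos: [611.5, 29.1, 202.5]
tcp_rot: [180.0, -0.2, 1.0]
ft_force: [-0.0, -0.8, -0.2]
finger_gap: 39.9
grip_force: 0.0
[611.3  29.2 202. ] [-2.07 10.77 87.    0.   82.08 86.97]
[611.   29.2 201.6] [-2.06 10.79 87.03 -0.   82.08 86.97]
[610.8  29.2 201.1] [-2.06 10.8  87.06 -0.   82.07 86.97]
[610.7  29.3 200.8] [-2.06 10.82 87.07  0.   82.07 86.97]
[610.6  29.3 200.6] [-2.06 10.83 87.09  0.   82.06 86.97]
[610.5  29.3 200.4] [-2.06 10.84 87.1  -0.   82.06 86.97]
```

```bash
python3 -m crank '[[0,0.1,0.4,0,4],[0,0.1,0.8,0,4],[0,0.1,1.2,0,4],[0,0.1,1.6,0,4],[0,0.1,1.9,0,4],[0,0.1,2.1,0,4],[0,0.1,2.3,0,4],[0,0.1,2.4,0,4],[0,0.1,2.4,0,4],[0,0.1,2.4,0,4],[0,0.1,2.4,0,1],[0,0.1,2.4,0,1],[0,0.1,2.4,0,1],[0,0.1,2.4,0,1],[0,0.1,2.4,0,1],[0,0.1,2.4,0,1]]' 30
```

```text
time: 4.6
tool_pos: [610.6, 28.3, 176.6]
tcp_rot: [180.0, -0.0, 1.0]
ft_force: [-1.1, 0.2, 2.3]
finger_gap: 14.5
grip_force: 29.5
```

Pinched: gap 14.5 mm, 29.5 N. Now I'll draw it towards the robot along its arc.

```bash
python3 -m crank '[[-0.5,0,0,0,1],[-1,0,0,0,1],[-1.5,0,0,0,1],[-2,0,0.05,0,1],[-2.5,0,0.2,0,1],[-3,0,0.3,0,1],[-3.5,0,0.45,0,1],[-4,0,0.6,0,1],[-4.4,0,0.8,0,1],[-4.4,0,0.8,0,1],[-4.4,0,0.8,0,1],[-4.4,0,0.8,0,1]]' 40; python3 - <<'E'
from bench import *
import cv2,numpy as np
p,d=snapshot("scene")
a=cv2.resize(p[150:320,190:300],None,fx=3.5,fy=3.5,interpolation=2)
cv2.imwrite("pics/n2.png",a[:,:,::-1])
E
```

```text
time: 5.8
tool_pos: [566.3, 27.4, 168.4]
tcp_rot: [180.0, 0.0, 1.0]
ft_force: [-0.8, -1.1, 5.6]
finger_gap: 13.3
grip_force: 39.2
```

View pics/n2.png

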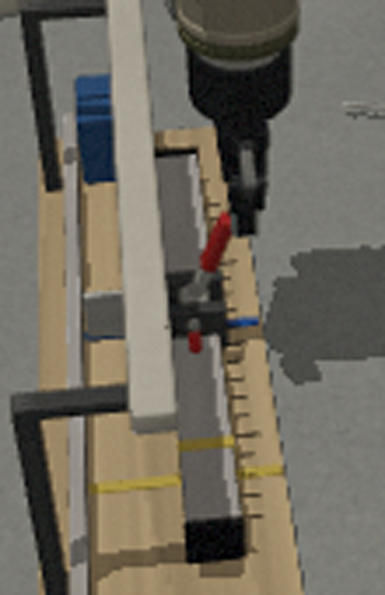

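The handle followed and now leans about 0.4 rad, with the pointer still near scene crop (195,342). I'll re-grip lower, where the body clears the lamp, and then slide.

```bash
python3 -m crank '[[0,0,0,0,3.5],[0,0,0,0,3.5],[0,0,0,0,3.5],[0.4,0,0.8,0,3.5],[0.9,0,1.6,0,3.5],[1.3,0,2.4,0,3.5],[1.3,0,2.4,0,3.5],[1.3,0,2.4,0,3.5],[1.3,0,2.4,0,3.5],[1.3,0,2.4,0,1],[1.3,0,2.4,0,1],[1.3,0,2.4,0,1],[1.3,0,2.4,0,1],[1.3,0,2.4,0,1]]' 30 && python3 -m crank '[[0,-0.7,0,0,1],[0,-1.4,0,0,1],[0,-2.1,0,0,1],[0,-2.8,0,0,1],[0,-3.5,0,0,1],[0,-4.2,0,0,1],[0,-4.9,0,0,1],[0,-5.6,0,0,1],[0,-6.3,0,0,1],[0,-7,0,0,1],[0,-7.7,0,0,1],[0,-8.4,0,0,1],[0,-8.9,0,0,1],[0,-9.3,0,0,1],[0,-9.3,0,0,1],[0,-9.3,0,0,1],[0,-9.3,0,0,1],[0,-9.3,0,0,1],[0,-9.3,0,0,1]]'; python3 - <<'E'
from bench import *
import cv2,numpy as np
p,d=snapshot("scene")
a=cv2.resize(p[220:310,200:290],None,fx=6,fy=6,interpolation=2)
cv2.imwrite("pics/n3.png",a[:,:,::-1])
q,e=snapshot("top");cv2.imwrite("pics/n3t.png",q[:,:,::-1])
E
```

```text
time: 7.25
tool_pos: [579.7, 27.7, 144.8]
tcp_rot: [180.0, -0.0, 1.0]
ft_force: [-1.6, -0.2, 4.1]
finger_gap: 15.4
grip_force: 31.5
time: 9.15
tool_pos: [577.8, 121.7, 144.8]
tcp_rot: [-179.9, -0.0, 1.0]
ft_force: [-3.9, 1.4, 5.9]
finger_gap: 15.7
grip_force: 31.9
```

View pics/n3.png

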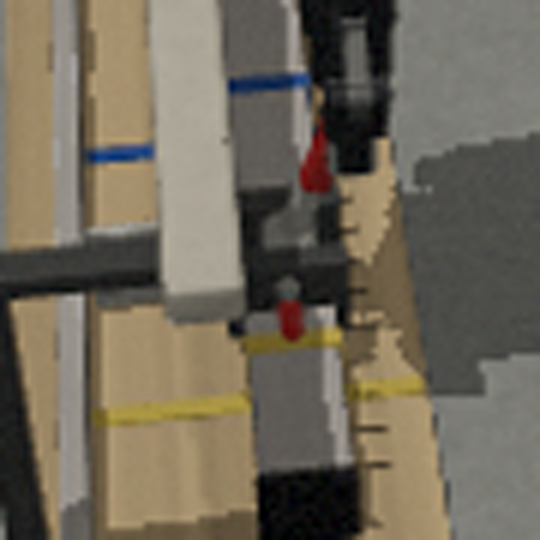

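The pointer tip is at crop px (292,340) and the yellow band's middle at about (292,343). I'll convert both to positions, allowing for their heights.

```bash
python3 - <<'E'
from h import *
def bp(n,px,z):
    r=least_squares(lambda q:proj(n,[q[0],q[1],z])[0]-px,[600,100.]);return r.x
S=lambda u,v:np.array([(u+.5)/6-.5+200,(v+.5)/6-.5+220])
print(bp("scene",S(292,340),56),bp("scene",S(292,337),56),bp("scene",S(292,343),52),bp("scene",S(247,347),52),bp("scene",S(340,336),52))
q=cv2.imread("pics/n3t.png")[150:210,205:285];cv2.imwrite("pics/n3tc.png",cv2.resize(q,None,fx=8,fy=8,interpolation=2))
E
```

```text
[610.51998879 168.27619207] [610.41798053 166.58567289] [610.57728884 166.64487305] [630.38106218 166.74124201] [589.25755524 164.99490423]
```

View pics/n3tc.png

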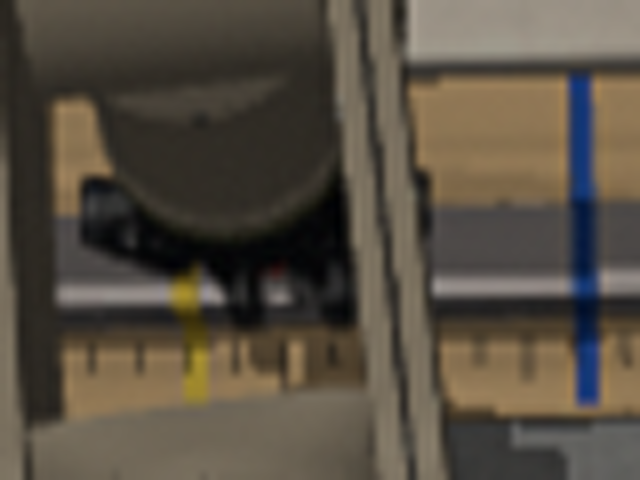

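The pointer is within about 1–2 mm of the band's middle; the stop moved 94.0 mm against 93.6 needed. Next I'll swing the lever down along an 80 mm arc.

```bash
python3 -m crank '[[-0.74,0,0.36,0,1],[-1.42,0,0.78,0,1],[-2.05,0,1.26,0,1],[-2.64,0,1.81,0,1],[-3.17,0,2.41,0,1],[-3.63,0,3.06,0,1],[-4.03,0,3.75,0,1],[-4.36,0,4.48,0,1],[-4.61,0,5.24,0,1],[-4.78,0,6.02,0,1],[-4.88,0,6.81,0,1],[-4.9,0,7.2,0,1],[-4.9,0,7.4,0,1],[-4.9,0,7.4,0,1],[-4.9,0,7.4,0,1],[-4.9,0,7.4,0,1],[-4.9,0,7.4,0,1]]' 40; python3 - <<'E'
from bench import *
import cv2,numpy as np
p,d=snapshot("scene")
a=cv2.resize(p[220:310,200:290],None,fx=6,fy=6,interpolation=2)
cv2.imwrite("pics/n4.png",a[:,:,::-1])
E
```

```text
time: 10.95
tool_pos: [529.7, 120.0, 70.9]
tcp_rot: [-180.0, -0.1, 1.0]
ft_force: [0.3, -0.5, 6.0]
finger_gap: 15.6
grip_force: 46.6
```

View pics/n4.png

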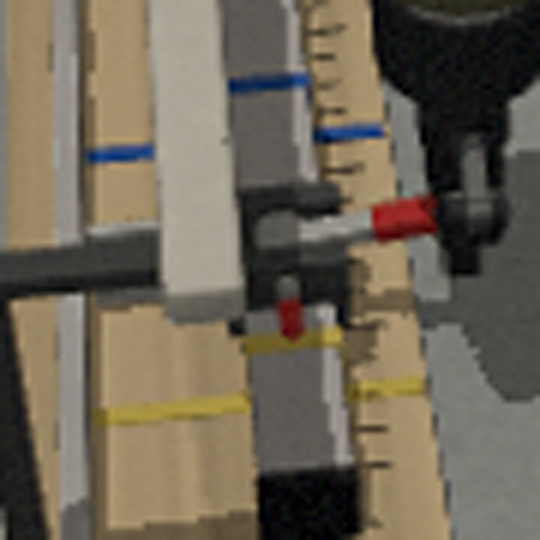

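The lever looks level and the pointer tip is over yellow at (291,337). I'll release, then press it from above with shut fingers to make sure it is at its end.

```bash
python3 -m crank '[[0,0,0,0,4],[0,0,0,0,4],[0,0,0,0,4],[0,0,-2,0,4],[0,0,-4,0,4],[0,0,-5.6,0,4],[0,0,-5.6,0,0],[0,0,-5.6,0,0],[0,0,-5.6,0,0],[0,0,-5.6,0,0],[0,0,-5.6,0,0],[0,0,-4,0,0],[0,0,-3.6,0,0],[0,0,-3.2,0,0],[0,0,-3.0,0,0],[0,0,-3.0,0,0],[0,0,-3.0,0,0],[0,0,-3.0,0,0]]' 30
```

```text
time: 12.8
tool_pos: [528.9, 119.9, 102.3]
tcp_rot: [180.0, 0.0, 1.0]
ft_force: [-9.6, -2.6, 17.4]
finger_gap: -0.2
grip_force: 8.4
```

It resists 17 N with the tip at 80.3 mm, and the handle's top at the end stop should be 81. So it is fully down, and I can retreat.

```bash
python3 -m crank '[[0,0,-2,0,0],[0,0,-5,0,0],[-2,0,-9,0,0],[-6,0,-12,0,0],[-10,0,-12,0,0],[-14,0,-12,0,0],[-14,0,-12,0,0],[-14,0,-12,0,0],[-14,0,-12,0,0]]'; python3 - <<'E'
from bench import *
import cv2,numpy as np
p,d=snapshot("scene");q,e=snapshot("top")
a=cv2.resize(p[220:310,200:290],None,fx=4.4,fy=4.4,interpolation=2);b=cv2.resize(q[150:210,205:285],None,fx=4.9,fy=4.9,interpolation=2)
m=np.zeros((400,795,3),np.uint8);m[:a.shape[0],:a.shape[1]]=a;m[:b.shape[0],400:400+b.shape[1]]=b
cv2.imwrite("pics/n5.png",m[:,:,::-1])
E
```

```text
time: 13.7
tool_pos: [389.7, 117.5, 220.8]
tcp_rot: [-180.0, -0.1, 1.0]
ft_force: [0.4, -0.4, 0.5]
finger_gap: 0.2
grip_force: 0.0
```

View pics/n5.png

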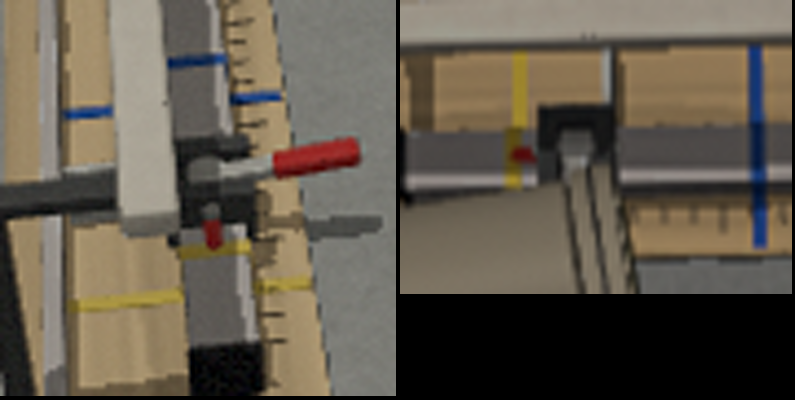

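The tip (top crop px 511) is inside the band (506–521), the lever is level and the robot is clear of everything.

```bash
python3 -c "from bench import *; print(hand_in())"
```

```text
the job is handed in; nothing more can be done
None
```

The job is handed in after about 14 s of robot time: the stop's pointer stands over the yellow band, within about 2 mm of its middle, the lever is fully down and clamped, and the arm is clear of the jig; no verdict came back.

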